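Add four minutes on the bench timer and start it

ROBOT

A 7-joint arm with a two-finger parallel gripper is mounted at the origin on a cart in front of the work surface, level with it; the furniture and walls round the work are solid. World frame = base frame: x ahead of the robot, y to its left, z up, the work surface at z = 0. Lengths are in m, angles in rad, forces in N, time in s.
With the tool pointing down it reaches from about 0.4 to 0.875 m from the base axis. Payload 19.3 kg.
Tool frame: the origin (TCP) lies at the very end of the fingers, on their centre line; the grasp point (between the pads) lies 19 mm behind it; y points along the fingers, x is the direction in which the jaws open and shut, and the axes are right-handed (so a half turn about y gives the same grasp; the last joint's range is limited). The gripper opens to 85 mm and grips with 20 to 120 N. Pads are 22 mm wide; open, the fingers measure 114 mm over their backs; the gripper's body (76 mm by 85 mm) begins 54 mm behind the grasp point. The pads swing forward as they close: fully open they stand 13 mm farther back than shut.
Start: joints at [-0.07, 0.521, -0.036, 1.599, 0.021, 1.021, -0.113], TCP at [0.625, -0, 0.231] pointing down, gripper open.
Joint ranges: [-2.91, 2.91], [-0.3, 2.13], [-1.5, 1.42], [0.17, 2.43], [-1.26, 4.41], [0.16, 1.93], [-2.52, 2.52]. Speed limits (rad/s): [1.89, 1.89, 2.39, 2.39, 3.01, 3.01, 3.01].

INTERFACE

Orientations are given as [roll, pitch, yaw] about the fixed x, y, z axes, in that order (R = Rz(yaw) Ry(pitch) Rx(roll)).
In Python, from workcell import bot gives the robot as it stands. The module is installed in compiled form; this text tells all that it offers.
- The arm moves only by the shell command python3 -m crank 'ROWS' [FORCE]. ROWS is JSON, a list of rows, each an object of numbers: "hand": the closure, from 0 (fully open) to 1 (shut); "dx", "dy", "dz": the shift along the tool's x, y, z in mm; "yaw": the turn about the tool's y in rad. In form: [{"hand": .., "dx": .., "dy": .., "dz": .., "yaw": ..}, ...]. A call has 1 to 12 rows; each row is the pose to reach, as a shift and turn from the pose commanded when the call began, along the tool's axes at that moment; what a row does not reach only later rows make up. A row lasts 1/12 s, in which the tool goes at most 41.7 mm and 7.16 degrees, less where a joint would pass 70% of its speed; a pose out of reach is approached as far as the arm can. A call with a gripper value outside its range is refused whole. The fingers move at their own pace and stop on an object; FORCE is the grip in N (left out, the last holds). Time passes only in rows, so rows that repeat a pose let the fingers close. It gives the time, the measured TCP pose, the force and the opening at its end, in the units of the state.
- bot.observe(): the state, without advancing time (a new reading comes with each control period).
- bot.grab_frame(name): name is "scene" or "side" or "wrist"; returns the picture (400x640x3 uint8, red, green, blue); there is no depth.
- bot.camera_info(name): a dict with "fx", "fy", "cx", "cy" (pixels), "dist" ([k1, k2, p1, p2, k3] as OpenCV has them; the pictures are not rectified), "rvec" (rotation vector, rad) and "tvec" (3), from world to camera coordinates, as OpenCV has them. Camera axes: x right, y down, z forward; pixel columns grow to the right and rows downward; lengths in m; the calibration is good to about 2 mm. A picture is of the moment at which its call begins: read the wrist's pose just before it. camera_info takes no time and is no camera call; for the wrist camera it gives the pose at the moment of the call.
- bot.job_done(): hands the job in, once; it reports no verdict.
The state is a dict: "clock": time; "qpos": joint angles; "qd": joint speeds; "joint_efforts": joint torques, N m; "position": TCP position; "tool_rot": TCP orientation; "force": force on the tool from outside, world axes, zero at the start; "moment": the same for the moment, N m; "grip_width": finger opening in m.
Only numpy, scipy, OpenCV 4.12 (cv2) and the standard library are available. Lean on these libraries where they do the work, as an engineer would, in place of code of your own. Each camera call takes 0.05 s, during which the arm holds its last target.

TASK

Add four minutes to the bench timer for the glue to set: with a fingertip, push the dial's finger post round clockwise (seen from above) by exactly four clicks from where it stands, one click a minute, and let the dial rest there. Then press the round key down and let it come back up, which starts the timer; press it only when the dial is right, and leave the square key alone. Work by light touch only: do not grip, shove or lift the timer, and leave the things lying round it where they are.

Things in the scene. Friction and masses are not known exactly. Their poses are not given: they have to be found in the camera images.
- timer: bench timer: a loose, heavy (3 kg) flat grey box, 130 (x) by 190 (y) by 42 mm high, level on the worktop; origin at the centre of its underside; z up, x to its back edge (away from the robot), y to its left; turned up to 0.4 rad either way. On top: black dial at the left, flat dark display window at the back right, two grey keys at the front right, the round one nearer the dial.
- dial_axis (a point): the centre of the dial's flat upper face, 56 mm above the worktop, on its vertical axis; fixed to the timer at x 0, y +42 mm. The dial is a flat disc 82 mm across and 14 mm high with fine flutes round its rim. It has 18 click stops a turn.
- dial_post (a point): the finger post of the dial, at half height of its free length: an upright round bare-metal pin, 10 mm across, that stands 24 mm out of the disc (its top is 80 mm above the worktop), 34 mm from the dial's axis. A white line on the disc points to it. It turns with the dial.
- dial (a joint): dial angle in rad, growing clockwise from above. Stops every 20 degrees (0.349): ..., -0.349, 0, 0.349, ..; starts at rest on -0.349, 0 or 0.349. At 0 the post lies 130 degrees anticlockwise of the timer's x axis. Ends at -2.27 and 2.97. Leaving a stop takes about 4 N at the post; past half-way the dial snaps by itself, ahead of the finger, into the next stop and stays.
- start_key (a joint): travel in m of the round key, a grey button 22 mm across in a black round collar, growing downwards: 0 is up, 0.005 fully down (about 4 N). It springs back. It counts as pressed from 0.0035, and as touched too early from 0.0025 if the dial is not on its fourth click.
- start_key_top (a point): centre of the top face of the round key; on the timer at x -30 mm, y -28 mm, 63 mm above the worktop (58 when fully down). The black collar round it is 38 mm across and ends 54 mm above the worktop.
- square_key (a joint): travel in m of the square key, a grey 20x20 mm key whose top is 54 mm above the worktop, at x -30 mm, y -75 mm on the timer, 47 mm to the right of the round key: 0 is up, 0.005 fully down. It stays up.
- screwdriver: slot screwdriver with a yellow handle, 195x30x32 mm, lying in front of the timer; origin at the middle of its underside. Bystander, loose.
- side_cutters: side cutters with red handles, 157x58x14 mm, lying to the right of the timer; origin at the middle of its underside. Bystander, loose.
- plum_pencil: short dark pencil, 120x8x8 mm, lying to the left of the timer; origin at the middle of its underside. Bystander, loose.
- felt_pen_2: red felt pen with a white end, 137x13x16 mm, lying behind the timer; origin at the middle of its underside. Bystander, loose.
- tape_black: small black roll of tape, 62 mm across, 19 mm high, lying behind the timer; origin at the middle of its underside. Bystander, loose.
- tape_masking: large roll of masking tape, 94 mm across, 25 mm high, lying to the far right; origin at the middle of its underside. Bystander, loose.

How it is judged:
On the way, in this order (a step that is already met when the one before it is completed fails the run):
1. the dial rests four clicks clockwise from its start (distance of dial_post from where it was at the start of the episode between 0.0395 and 0.0475 m and value of joint dial above 0.7 rad and velocity of joint dial below 0.2 rad/s and value of joint start_key below 0.002 m), for 0.3 s.
2. the round key is pressed (distance of dial_post from where it was at the start of the episode between 0.0395 and 0.0475 m and value of joint dial above 0.7 rad and value of joint start_key above 0.0035 m), for 0.02 s.
At the end, for the whole second after the job is handed in: The dial rests on the fourth click clockwise from its starting stop (the post 43.7 mm in a straight line from where it was, +-4 mm), both keys are up again, and the timer stands at rest within 8 mm of its place (distance of dial_post from where it was at the start of the episode between 0.0395 and 0.0475 m and value of joint dial above 0.7 rad and velocity of joint dial between -0.1 and 0.1 rad/s and value of joint each of start_key, square_key below 0.0015 m and distance of timer from where it was at the start of the episode below 0.008 m and linear speed of timer below 0.01 m/s); the robot touches nothing.
It fails at once if the round key is pressed while the dial is not on its fourth click (value of joint start_key above 0.0025 m and not (distance of dial_post from where it was at the start of the episode between 0.0395 and 0.0475 m and value of joint dial above 0.7 rad)).
It fails at once if the square key is pressed (value of joint square_key above 0.0025 m).
It fails at once if the timer is shoved or lifted by more than 8 mm (distance of timer from where it was at the start of the episode above 0.008 m).
It fails at once if the timer, its dial or keys are gripped or pushed hard (over 25 N) (contact force between the fingers and timer above 25 N).
It fails at once if a thing lying round the timer is moved by more than 25 mm (distance of any of screwdriver, side_cutters, plum_pencil, felt_pen_2, tape_black, tape_masking from where it was at the start of the episode above 0.025 m).
It also fails if it takes over 51 s, if anything falls off the work surface, if the arm or the gripper's body presses on something with over 40 N, if the wrist force passes 120 N, or if a joint passes its speed limit or range.

## Working session

There is one attempt and no reset: what is moved stays moved. The work goes in short steps, Python scripts to look and compute and a shell command to move; the robot and the scene stay as the last step left them, time stands still between calls to the robot, and variables do not carry over. Pictures are saved under pics/ and viewed, and the job is handed in when it is done.

```bash
mkdir -p pics; cat > h.py <<'E'
import numpy as np,cv2
from workcell import bot
def ray(info,u,v):
    K=np.array([[info['fx'],0,info['cx']],[0,info['fy'],info['cy']],[0,0,1.]])
    p=cv2.undistortPoints(np.array([[[u,v]]],float),K,np.array(info['dist']))[0,0]
    R=cv2.Rodrigues(np.array(info['rvec'],float))[0];t=np.array(info['tvec'],float)
    return -R.T@t, R.T@np.array([p[0],p[1],1])
def onz(info,u,v,z):
    c,d=ray(info,u,v); return c+d*(z-c[2])/d[2]
def proj(info,P):
    K=np.array([[info['fx'],0,info['cx']],[0,info['fy'],info['cy']],[0,0,1.]])
    return cv2.projectPoints(np.array(P,float).reshape(-1,3),np.array(info['rvec'],float),np.array(info['tvec'],float),K,np.array(info['dist']))[0][:,0]
E
python3 - <<'E'
from h import *
import json
s=bot.observe();print({k:np.round(v,4).tolist() for k,v in s.items()})
inf={}
for n in ("scene","side","wrist"):
    i=bot.camera_info(n); inf[n]={k:np.array(v).tolist() for k,v in i.items()}
    f=bot.grab_frame(n);cv2.imwrite(f"pics/{n}0.png",f[:,:,::-1])
    c,d=ray(i,320,200);print(n,c,d)
json.dump(inf,open('cam0.json','w'))
E
```

```text
{'clock': 0.0, 'qpos': [-0.0702, 0.522, -0.0363, 1.6, 0.0212, 1.0211, -0.1128], 'qd': [-0.0003, -0.0003, -0.001, 0.0002, -0.0009, 0.0003, 0.0015], 'joint_efforts': [-0.0042, -92.711, 1.9776, -36.9928, 0.0176, 0.0082, -0.0001], 'position': [0.6247, -0.0, 0.2307], 'tool_rot': [-1.5709, 0.0011, -0.0], 'force': [0.9955, -0.4145, 0.0882], 'moment': [0.0111, -0.0107, 0.0314], 'grip_width': 0.0852}
scene [-0.40205001  0.74523357  0.72581759] [ 0.64552328 -0.61551989 -0.45217852]
side [0.58969371 0.98639595 0.93872114] [-0.04070498 -0.80523789 -0.59158194]
wrist [0.62532007 0.07006429 0.37226131] [ 0.00504908 -0.27008161 -0.96287689]
```

View pics/scene0.png

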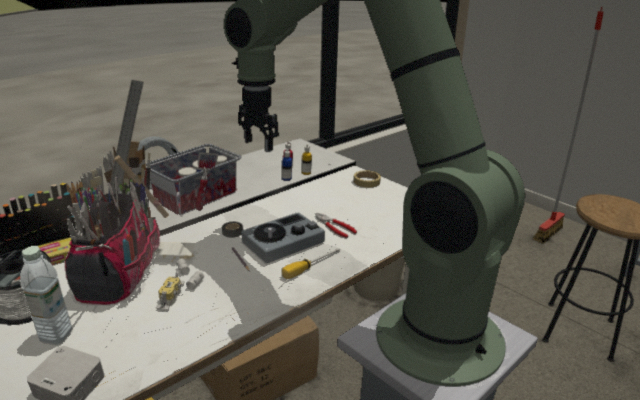

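View pics/side0.png

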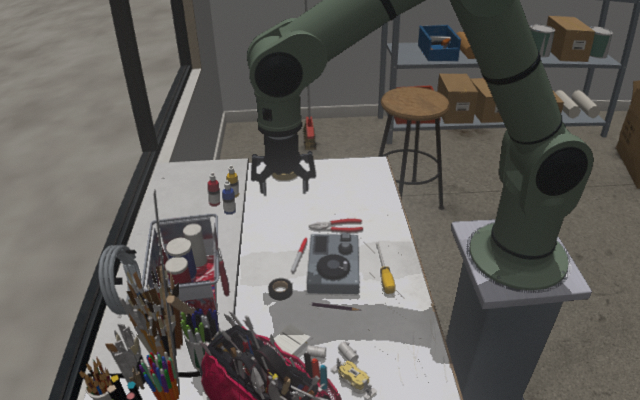

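View pics/wrist0.png

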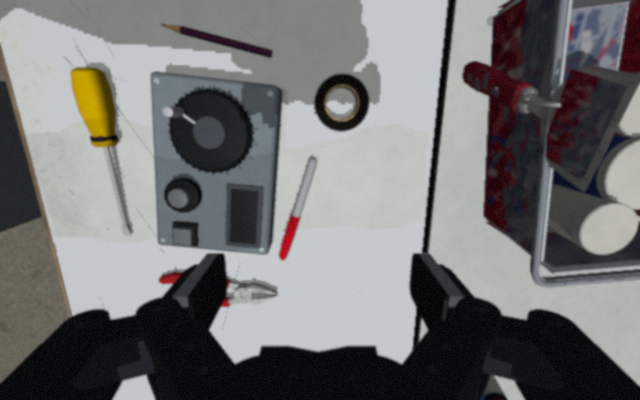

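The wrist picture shows the timer nearly square to the view, with box corners near (153,74), (281,88), (267,252) and (158,247). The dial is at (210,131), the post tip at (168,112), the round key at (182,194) and the square key at (185,233). I'll zoom in and measure.

```bash
python3 - <<'E'
from h import *
import json
f=cv2.imread('pics/wrist0.png');c=f[55:265,140:295]
cv2.imwrite('pics/w0z.png',cv2.resize(c,None,fx=2.85,fy=2.85,interpolation=cv2.INTER_CUBIC))
f=cv2.imread('pics/side0.png');c=f[215:310,280:410]
cv2.imwrite('pics/s0z.png',cv2.resize(c,None,fx=6,fy=6,interpolation=cv2.INTER_CUBIC))
i=json.load(open('cam0.json'))['wrist']
for n,u,v,z in [('c1',153,74,.042),('c2',281,88,.042),('c3',267,252,.042),('c4',158,247,.042),('dial',210,131,.056),('post',168,112,.08),('key',182,194,.063),('sq',185,233,.054)]:
    print(n,onz(i,u,v,z).round(4))
E
```

```text
c1 [0.4621 0.1067 0.042 ]
c2 [0.5879 0.094  0.042 ]
c3 [ 0.5654 -0.0854  0.042 ]
c4 [ 0.4399 -0.0789  0.042 ]
dial [0.5174 0.0528 0.056 ]
post [0.4894 0.0707 0.08  ]
key [ 0.4848 -0.0102  0.063 ]
sq [ 0.4786 -0.0568  0.054 ]
```

View pics/w0z.png

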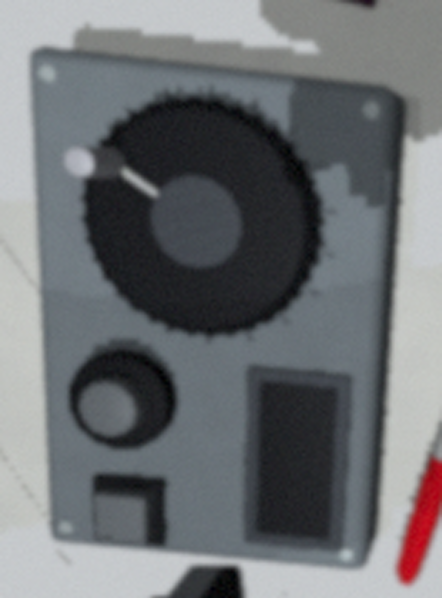

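View pics/s0z.png

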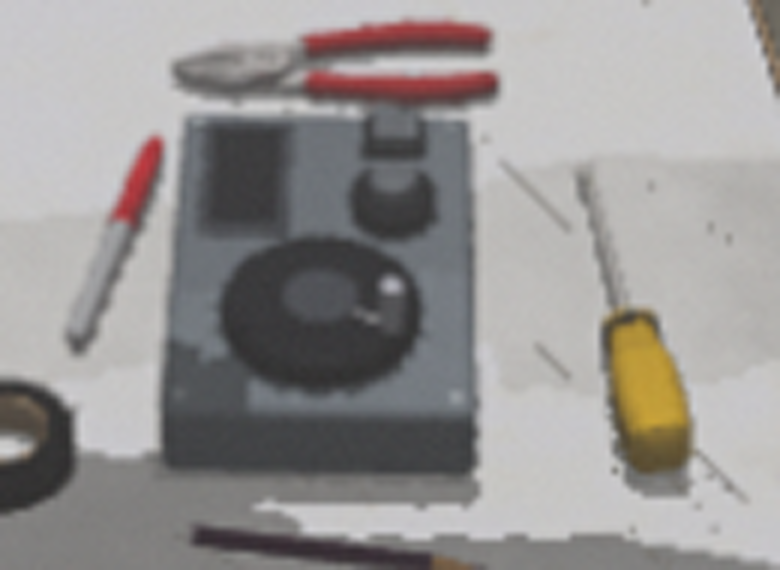

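```bash
python3 - <<'E'
from h import *
import json
C=json.load(open('cam0.json'));i=C['wrist'];s=C['side']
from scipy.optimize import least_squares
M=dict(dial=(0,.042,.056),key=(-.03,-.028,.063),sq=(-.03,-.075,.054))
m=dict(dial=(197,222),key=(107,408),sq=(119,517))
P={n:onz(i,m[n][0]/2.85+140,m[n][1]/2.85+55,M[n][2]) for n in m}
for n in P: print(n,P[n].round(4))
post=onz(i,79/2.85+140,161/2.85+55,.08);print('post w',post.round(4))
# side view
ms=dict(dial=(318,295),key=(391,182),post=(391,284))
for n,z in (('dial',.056),('key',.063),('post',.08)): print('side',n,onz(s,ms[n][0]/6+280,ms[n][1]/6+215,z).round(4))
def f(p):
    x,y,a=p;r=[]
    for n in P: 
        X,Y,_=M[n]; r+=[x+X*np.cos(a)-Y*np.sin(a)-P[n][0],y+X*np.sin(a)+Y*np.cos(a)-P[n][1]]
    return r
q=least_squares(f,[.5,0,0]);x,y,a=q.x;print(q.x,np.round(q.fun,4))
D=np.array([x-.042*np.sin(a),y+.042*np.cos(a)]);print('dial fit',D)
K=np.array([x-.03*np.cos(a)+.028*np.sin(a),y-.03*np.sin(a)-.028*np.cos(a)]);print('key fit',K)
d=post[:2]-D;th=np.arctan2(d[1],d[0])-a;print('r',np.hypot(*d),'deg rel',np.degrees(th),'clicks cw from 130:',(130-np.degrees(th))/20)
E
```

```text
dial [0.5163 0.0509 0.056 ]
key [ 0.4796 -0.0146  0.063 ]
sq [ 0.4745 -0.0608  0.054 ]
post w [0.4892 0.0712 0.08  ]
side dial [0.5133 0.0561 0.056 ]
side key [ 0.4771 -0.004   0.063 ]
side post [0.4855 0.0773 0.08  ]
[ 0.51222524  0.00990432 -0.10709945] [ 0.0004  0.0007 -0.0002 -0.0001 -0.0001 -0.0006]
dial fit [0.51671482 0.05166367]
key fit [ 0.47940408 -0.0147284 ]
r 0.03369355838605928 deg rel 150.7408897529848 clicks cw from 130: -1.03704448764924
```

```bash
cat > ov.py <<'E'
from h import *
def overlay(img,i,pose,phi,crop,k,out):
    x,y,a=pose;u0,v0,u1,v1=crop
    im=cv2.resize(img[v0:v1,u0:u1],None,fx=k,fy=k,interpolation=cv2.INTER_CUBIC)
    def W(p): return [x+p[0]*np.cos(a)-p[1]*np.sin(a),y+p[0]*np.sin(a)+p[1]*np.cos(a),p[2]]
    t=np.linspace(0,2*np.pi,40)
    def circ(c,r,z): return [(c[0]+r*np.cos(q),c[1]+r*np.sin(q),z) for q in t]
    pc=(.034*np.cos(phi),.042+.034*np.sin(phi))
    L=[[(.065,.095,.042),(-.065,.095,.042),(-.065,-.095,.042),(.065,-.095,.042),(.065,.095,.042)],circ((0,.042),.041,.056),circ((-.03,-.028),.011,.063),circ((-.03,-.028),.019,.054),circ(pc,.005,.08),[(-.04,-.085,.054),(-.02,-.085,.054),(-.02,-.065,.054),(-.04,-.065,.054),(-.04,-.085,.054)]]
    for l in L:
        p=(proj(i,[W(q) for q in l])-[u0,v0]+.5)*k
        cv2.polylines(im,[p.astype(int)],False,(0,255,0),1)
    cv2.imwrite(out,im)
E
python3 - <<'E'
from ov import *;import json
C=json.load(open('cam0.json'));ps=(.5122,.0099,-.1071);ph=np.radians(150)
overlay(cv2.imread('pics/wrist0.png'),C['wrist'],ps,ph,(140,55,295,265),2.8,'pics/o1.png')
overlay(cv2.imread('pics/side0.png'),C['side'],ps,ph,(280,215,410,310),6,'pics/o2.png')
overlay(cv2.imread('pics/scene0.png'),C['scene'],ps,ph,(225,190,350,280),6,'pics/o3.png')
E
```

```text
(no output)
```

View pics/o1.png

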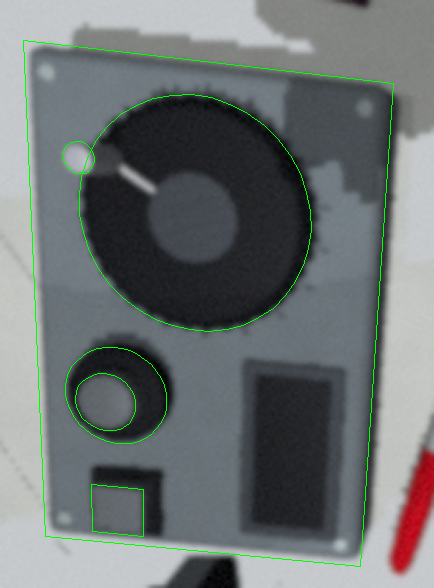

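View pics/o2.png

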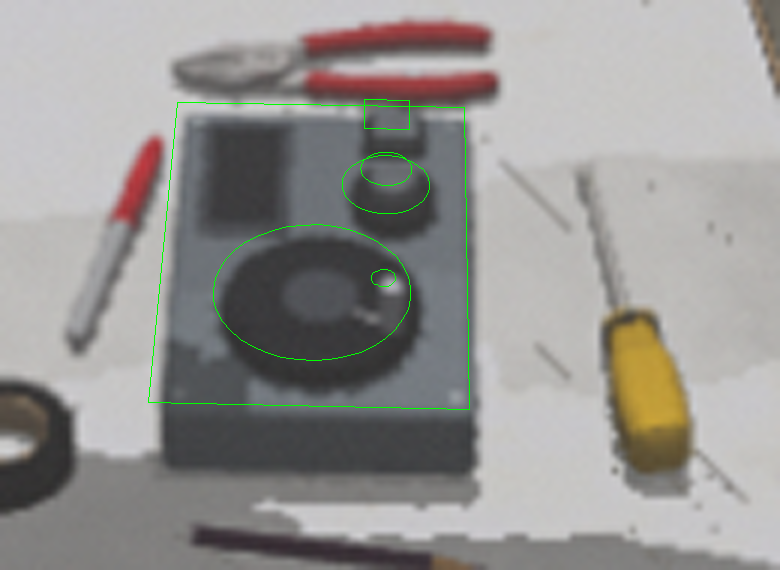

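View pics/o3.png

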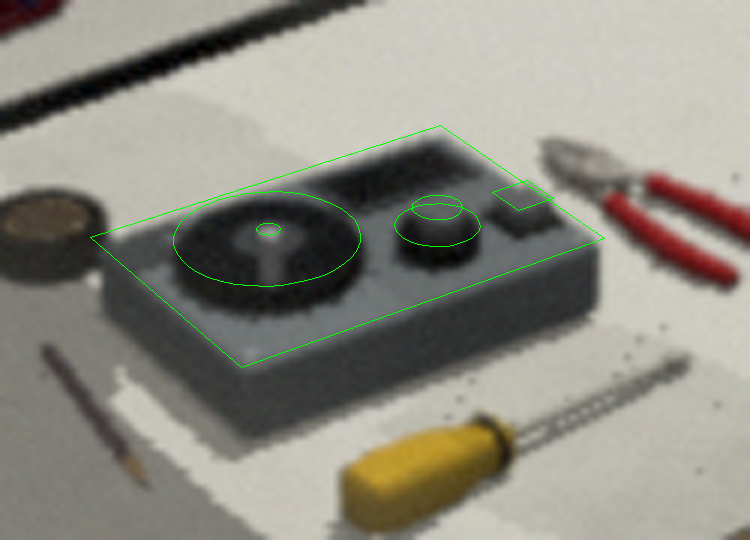

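Start stop is -1 click (post 150° in the timer frame), so the target is +3 clicks at 70°. The views disagree by a few mm, so I'll move closer with the fingers shut and check again.

```bash
python3 -m crank '[{"hand":1,"dx":-10,"dy":5,"dz":3,"yaw":0.05},{"hand":1,"dx":-28,"dy":15,"dz":9,"yaw":0.12},{"hand":1,"dx":-46,"dy":25,"dz":15,"yaw":0.19},{"hand":1,"dx":-64,"dy":36,"dz":21,"yaw":0.26},{"hand":1,"dx":-82,"dy":47,"dz":27,"yaw":0.33},{"hand":1,"dx":-100,"dy":58,"dz":33,"yaw":0.41},{"hand":1,"dx":-118,"dy":68,"dz":39,"yaw":0.49},{"hand":1,"dx":-134,"dy":77,"dz":44,"yaw":0.56},{"hand":1,"dx":-147,"dy":83,"dz":47,"yaw":0.61},{"hand":1,"dx":-152,"dy":86,"dz":49,"yaw":0.628},{"hand":1,"dx":-152,"dy":86,"dz":49,"yaw":0.628},{"hand":1,"dx":-152,"dy":86,"dz":49,"yaw":0.628}]' 20
python3 - <<'E'
from h import *;import json
s=bot.observe();print({k:np.round(v,4).tolist() for k,v in s.items() if k in('clock','qpos','position','tool_rot','force','grip_width')})
i=bot.camera_info('wrist');json.dump({k:np.array(v).tolist() for k,v in i.items()},open('w1.json','w'))
f=bot.grab_frame('wrist');cv2.imwrite('pics/w1.png',f[:,:,::-1])
E
```

```text
clock: 1.15
position: [0.4737, 0.0491, 0.1456]
tool_rot: [-1.57, -0.0, -0.626]
force: [-0.2, -0.7, 0.6]
grip_width: 0.0001
{'clock': 1.15, 'qpos': [-0.2991, 0.4171, 0.0912, 2.0676, -0.0602, 0.6587, -0.7943], 'position': [0.4737, 0.0491, 0.1456], 'tool_rot': [-1.5704, -0.0005, -0.6261], 'force': [-0.2367, -0.689, 0.5763], 'grip_width': 0.0001}
```

View pics/w1.png

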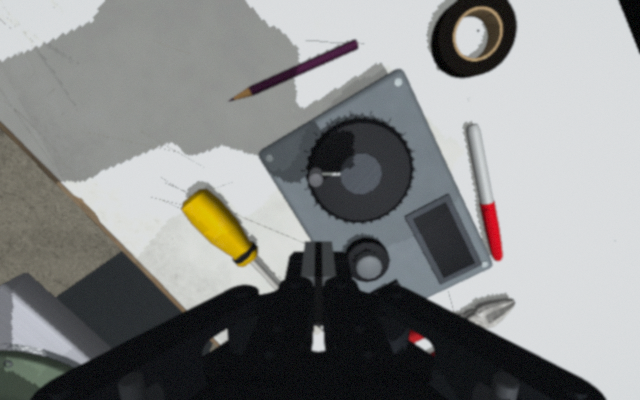

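The shut fingertips end near (318,243). The post tip is at (316,178), straight ahead of them. The dial hub is at (361,173) and the round key at (370,266).

```bash
python3 - <<'E'
from ov import *;import json
i=json.load(open('w1.json'));f=cv2.imread('pics/w1.png')
ps=(.5122,.0099,-.1071)
overlay(f,i,ps,np.radians(150),(240,50,510,310),2.9,'pics/o4.png')
print('tcp',proj(i,[[.4737,.0491,.1456]]))
for n,u,v,z in [('hub',361,173,.056),('post',316,178,.08),('key',370,266,.063)]: print(n,onz(i,u,v,z).round(4))
E
```

```text
tcp [[316.90416659 258.90130197]]
hub [0.5162 0.0514 0.056 ]
post [0.4894 0.0722 0.08  ]
key [ 0.4801 -0.0139  0.063 ]
```

View pics/o4.png

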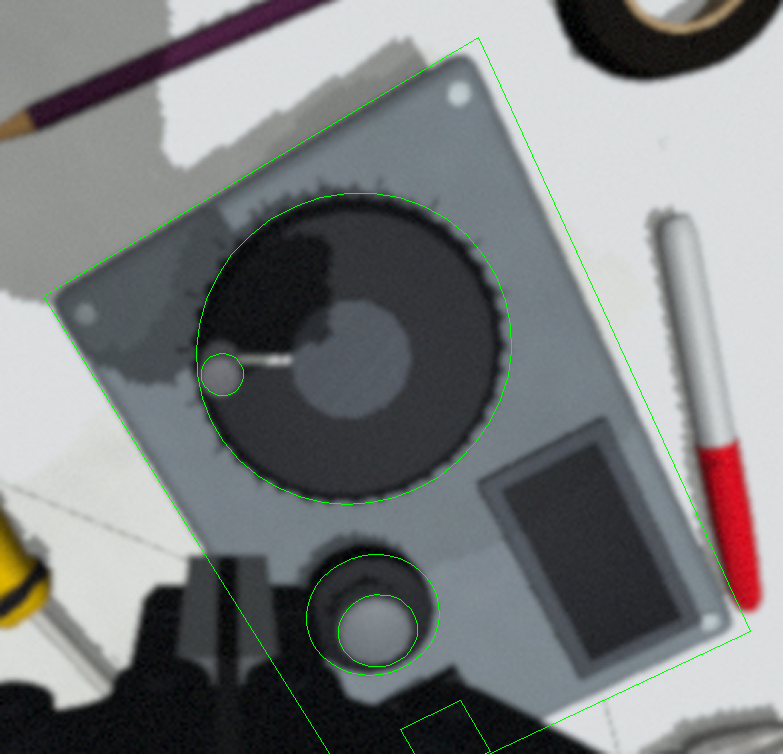

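```bash
python3 -m crank '[{"hand":1,"dx":0,"dy":8,"dz":0,"yaw":0},{"hand":1,"dx":0,"dy":20,"dz":0,"yaw":0},{"hand":1,"dx":0,"dy":32,"dz":0,"yaw":0},{"hand":1,"dx":0,"dy":44,"dz":0,"yaw":0},{"hand":1,"dx":0,"dy":54,"dz":0,"yaw":0},{"hand":1,"dx":0,"dy":63,"dz":0,"yaw":0},{"hand":1,"dx":0,"dy":70,"dz":0,"yaw":0},{"hand":1,"dx":0,"dy":75,"dz":0,"yaw":0},{"hand":1,"dx":0,"dy":79,"dz":0,"yaw":0},{"hand":1,"dx":0,"dy":81,"dz":0,"yaw":0},{"hand":1,"dx":0,"dy":81,"dz":0,"yaw":0},{"hand":1,"dx":0,"dy":81,"dz":0,"yaw":0}]'
python3 - <<'E'
from ov import *;import json
s=bot.observe();print({k:np.round(v,4).tolist() for k,v in s.items() if k in('clock','qpos','position','tool_rot','force','grip_width')})
i=bot.camera_info('wrist')
f=bot.grab_frame('wrist');cv2.imwrite('pics/w2.png',f[:,:,::-1])
overlay(f[:,:,::-1],i,(.5122,.0099,-.1071),np.radians(150),(180,20,500,260),2.4,'pics/o5.png')
E
```

```text
clock: 2.2
position: [0.4731, 0.049, 0.0645]
tool_rot: [-1.571, -0.0, -0.628]
force: [-0.2, 0.8, 0.1]
grip_width: 0.0
{'clock': 2.2, 'qpos': [-0.2777, 0.5658, 0.0653, 2.1149, -0.0785, 0.4627, -0.7803], 'position': [0.4731, 0.049, 0.0645], 'tool_rot': [-1.5706, -0.0002, -0.628], 'force': [-0.1781, 0.8307, 0.1216], 'grip_width': 0.0}
```

View pics/o5.png

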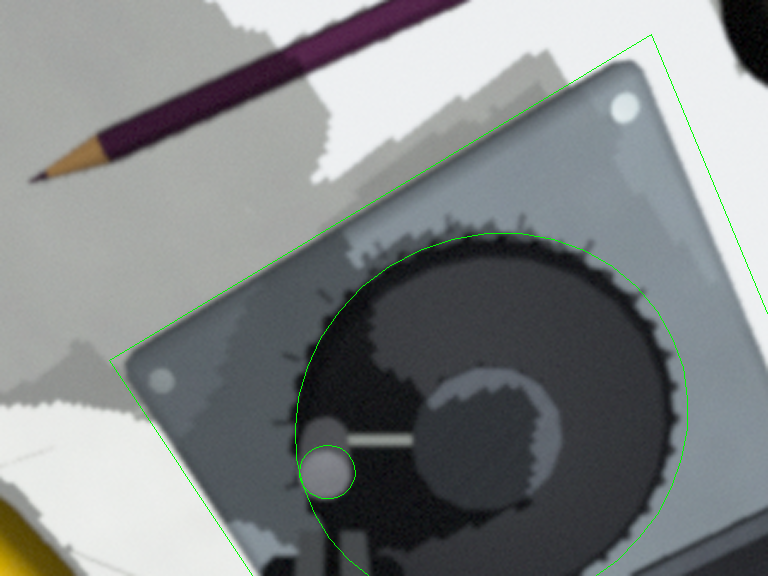

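```bash
cat > arc.py <<'E'
from h import *
import sys
D=np.array([.5164,.0515])
def rows(clicks,so=16.0,z=None):
    s=bot.observe();p=np.array(s['position']);yw=s['tool_rot'][2]
    for c in clicks:
        th=np.radians(143.9-20*c);n=np.array([np.sin(th),-np.cos(th)])
        T=D+.034*np.array([np.cos(th),np.sin(th)])-so/1000*n
        want=th-np.pi   # tool z angle=yaw+90deg = th-90deg
        d=(T-p[:2])*1000;X=np.array([np.cos(yw),np.sin(yw)]);Z=np.array([-np.sin(yw),np.cos(yw)])
        print(c,'dx %.1f dz %.1f yaw %.3f'%(d@X,d@Z,-(want-yw)), 'dy %.1f'%((p[2]-(z or p[2]))*1000))
if __name__=='__main__': rows(np.arange(float(sys.argv[1]),float(sys.argv[2])+.001,float(sys.argv[3])),float(sys.argv[4]) if len(sys.argv)>4 else 16)
E
python3 arc.py 0 1 .125
```

```text
0.0 dx -0.5 dz 11.4 yaw 0.002 dy 0.0
0.125 dx -1.2 dz 12.9 yaw 0.046 dy 0.0
0.25 dx -1.8 dz 14.5 yaw 0.089 dy 0.0
0.375 dx -2.3 dz 16.0 yaw 0.133 dy 0.0
0.5 dx -2.8 dz 17.6 yaw 0.177 dy 0.0
0.625 dx -3.1 dz 19.2 yaw 0.220 dy 0.0
0.75 dx -3.5 dz 20.8 yaw 0.264 dy 0.0
0.875 dx -3.7 dz 22.4 yaw 0.307 dy 0.0
1.0 dx -3.9 dz 24.1 yaw 0.351 dy 0.0
```

```bash
python3 -m crank '[{"hand":1,"dx":0,"dy":0,"dz":4,"yaw":0},{"hand":1,"dx":0,"dy":0,"dz":7,"yaw":0},{"hand":1,"dx":-0.5,"dy":0,"dz":9.5,"yaw":0},{"hand":1,"dx":-0.5,"dy":0,"dz":11.4,"yaw":0},{"hand":1,"dx":-1.2,"dy":0,"dz":12.9,"yaw":0.046},{"hand":1,"dx":-1.8,"dy":0,"dz":14.5,"yaw":0.089},{"hand":1,"dx":-2.3,"dy":0,"dz":16,"yaw":0.133},{"hand":1,"dx":-2.8,"dy":0,"dz":17.6,"yaw":0.177},{"hand":1,"dx":-3.1,"dy":0,"dz":19.2,"yaw":0.22},{"hand":1,"dx":-3.5,"dy":0,"dz":20.8,"yaw":0.264},{"hand":1,"dx":-3.5,"dy":0,"dz":20.8,"yaw":0.264}]'
cat > look.py <<'E'
from ov import *;import sys
s=bot.observe();print({k:np.round(v,4).tolist() for k,v in s.items() if k in('clock','position','tool_rot','force')})
i=bot.camera_info('wrist');f=bot.grab_frame('wrist')[:,:,::-1]
c=float(sys.argv[2]);overlay(f,i,(.5122,.0099,-.1071),np.radians(150-20*c),(160,20,480,260),2.4,sys.argv[1])
E
python3 look.py pics/l1.png 1
```

```text
clock: 3.17
position: [0.4826, 0.0684, 0.0643]
tool_rot: [-1.571, -0.0, -0.894]
force: [0.6, 0.5, -0.2]
grip_width: 0.0002
{'clock': 3.1667, 'position': [0.4826, 0.0684, 0.0643], 'tool_rot': [-1.5706, -0.0, -0.8937], 'force': [0.5514, 0.4645, -0.1813]}
```

View pics/l1.png

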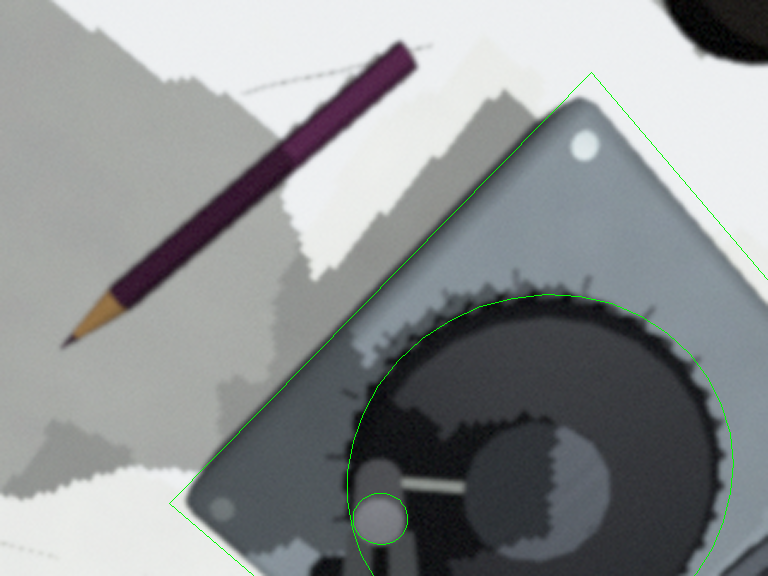

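The dial snapped to click 1: the post sits on the predicted circle at (380,518) in the crop, and the timer hasn't moved.

```bash
python3 arc.py 0.85 1.75 .1
```

```text
0.85 dx -0.2 dz 1.1 yaw 0.036 dy 0.0
0.95 dx -0.7 dz 2.3 yaw 0.071 dy 0.0
1.0499999999999998 dx -1.2 dz 3.5 yaw 0.106 dy 0.0
1.15 dx -1.6 dz 4.8 yaw 0.141 dy 0.0
1.25 dx -2.0 dz 6.1 yaw 0.176 dy 0.0
1.3499999999999999 dx -2.3 dz 7.3 yaw 0.210 dy 0.0
1.4499999999999997 dx -2.5 dz 8.6 yaw 0.245 dy 0.0
1.5499999999999998 dx -2.8 dz 9.9 yaw 0.280 dy 0.0
1.65 dx -3.0 dz 11.2 yaw 0.315 dy 0.0
1.7499999999999998 dx -3.1 dz 12.5 yaw 0.350 dy 0.0
```

```bash
python3 -m crank '[{"hand":1,"dx":-0.2,"dy":0,"dz":1.1,"yaw":0.036},{"hand":1,"dx":-0.7,"dy":0,"dz":2.3,"yaw":0.071},{"hand":1,"dx":-1.2,"dy":0,"dz":3.5,"yaw":0.106},{"hand":1,"dx":-1.6,"dy":0,"dz":4.8,"yaw":0.141},{"hand":1,"dx":-2,"dy":0,"dz":6.1,"yaw":0.176},{"hand":1,"dx":-2.3,"dy":0,"dz":7.3,"yaw":0.21},{"hand":1,"dx":-2.5,"dy":0,"dz":8.6,"yaw":0.245},{"hand":1,"dx":-2.8,"dy":0,"dz":9.9,"yaw":0.28},{"hand":1,"dx":-3,"dy":0,"dz":11.2,"yaw":0.315},{"hand":1,"dx":-3.1,"dy":0,"dz":12.5,"yaw":0.35},{"hand":1,"dx":-3.1,"dy":0,"dz":12.5,"yaw":0.35}]'
python3 look.py pics/l2.png 2;python3 arc.py 1.85 2.75 .1
```

```text
clock: 4.13
position: [0.4903, 0.0783, 0.0643]
tool_rot: [-1.571, -0.0, -1.242]
force: [-0.2, -0.3, -0.0]
grip_width: 0.0
{'clock': 4.1333, 'position': [0.4903, 0.0783, 0.0643], 'tool_rot': [-1.5707, -0.0, -1.2419], 'force': [-0.247, -0.2703, -0.0015]}
1.85 dx -0.8 dz 1.4 yaw 0.036 dy 0.0
1.9500000000000002 dx -1.3 dz 2.6 yaw 0.071 dy 0.0
2.0500000000000003 dx -1.7 dz 3.8 yaw 0.106 dy 0.0
2.1500000000000004 dx -2.2 dz 5.1 yaw 0.141 dy 0.0
2.2500000000000004 dx -2.5 dz 6.3 yaw 0.175 dy 0.0
2.3500000000000005 dx -2.8 dz 7.6 yaw 0.210 dy 0.0
2.4500000000000006 dx -3.1 dz 8.9 yaw 0.245 dy 0.0
2.5500000000000007 dx -3.3 dz 10.2 yaw 0.280 dy 0.0
2.650000000000001 dx -3.5 dz 11.5 yaw 0.315 dy 0.0
2.750000000000001 dx -3.7 dz 12.8 yaw 0.350 dy 0.0
```

View pics/l2.png

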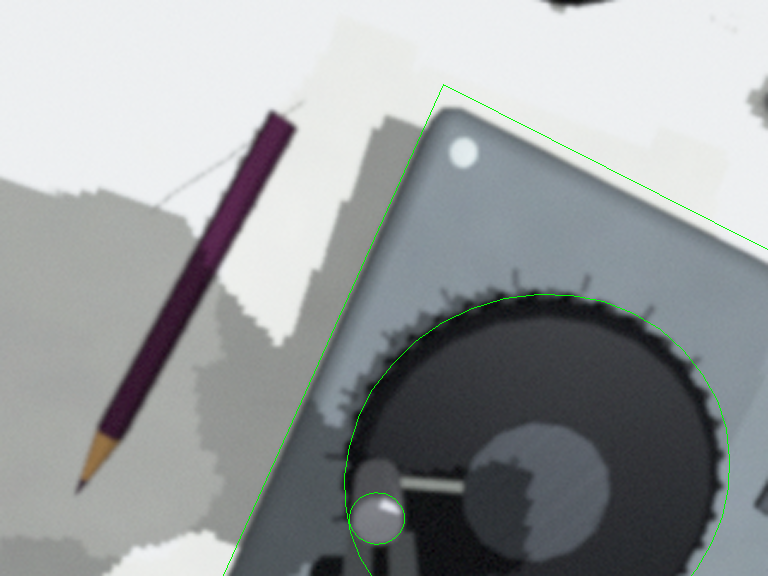

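Click 2 reached, with the post on the prediction again. On to click 3.

```bash
python3 -m crank '[{"hand":1,"dx":-0.6,"dy":0,"dz":1.4,"yaw":0.036},{"hand":1,"dx":-1.2,"dy":0,"dz":2.6,"yaw":0.071},{"hand":1,"dx":-1.7,"dy":0,"dz":3.8,"yaw":0.106},{"hand":1,"dx":-2.2,"dy":0,"dz":5.1,"yaw":0.141},{"hand":1,"dx":-2.5,"dy":0,"dz":6.3,"yaw":0.175},{"hand":1,"dx":-2.8,"dy":0,"dz":7.6,"yaw":0.21},{"hand":1,"dx":-3.1,"dy":0,"dz":8.9,"yaw":0.245},{"hand":1,"dx":-3.3,"dy":0,"dz":10.2,"yaw":0.28},{"hand":1,"dx":-3.5,"dy":0,"dz":11.5,"yaw":0.315},{"hand":1,"dx":-3.7,"dy":0,"dz":12.8,"yaw":0.35},{"hand":1,"dx":-3.7,"dy":0,"dz":12.8,"yaw":0.35}]'
python3 look.py pics/l3.png 3;python3 arc.py 2.85 3.75 .1
```

```text
clock: 5.1
position: [0.5012, 0.0858, 0.0643]
tool_rot: [-1.571, -0.0, -1.592]
force: [0.2, 0.4, 0.4]
grip_width: 0.0002
{'clock': 5.1, 'position': [0.5012, 0.0858, 0.0643], 'tool_rot': [-1.5708, -0.0, -1.5916], 'force': [0.2383, 0.3587, 0.3872]}
2.85 dx -0.6 dz 1.2 yaw 0.035 dy 0.0
2.95 dx -1.1 dz 2.4 yaw 0.070 dy 0.0
3.0500000000000003 dx -1.5 dz 3.7 yaw 0.105 dy 0.0
3.1500000000000004 dx -2.0 dz 4.9 yaw 0.140 dy 0.0
3.2500000000000004 dx -2.3 dz 6.2 yaw 0.175 dy 0.0
3.3500000000000005 dx -2.6 dz 7.5 yaw 0.210 dy 0.0
3.4500000000000006 dx -2.9 dz 8.7 yaw 0.245 dy 0.0
3.5500000000000007 dx -3.2 dz 10.0 yaw 0.280 dy 0.0
3.650000000000001 dx -3.3 dz 11.3 yaw 0.314 dy 0.0
3.750000000000001 dx -3.5 dz 12.6 yaw 0.349 dy 0.0
```

View pics/l3.png

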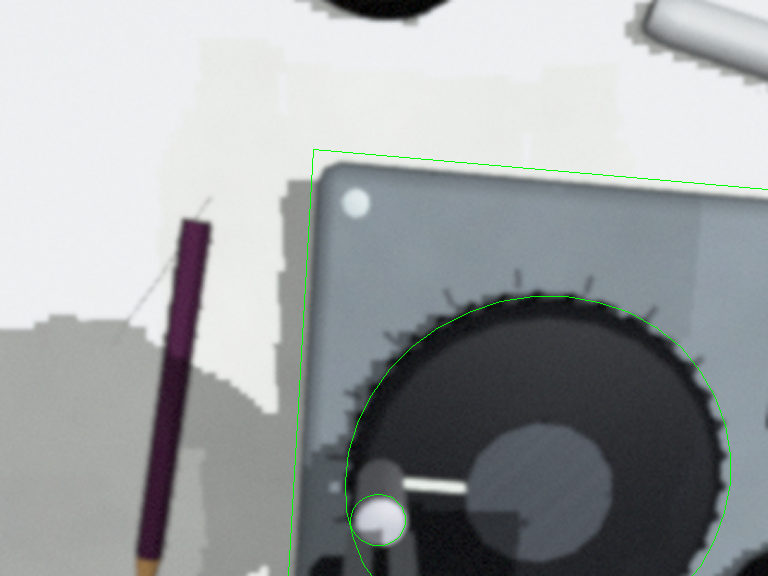

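Click 3. One more, ending at the same standoff.

```bash
python3 -m crank '[{"hand":1,"dx":-0.6,"dy":0,"dz":1.2,"yaw":0.035},{"hand":1,"dx":-1.1,"dy":0,"dz":2.4,"yaw":0.07},{"hand":1,"dx":-1.5,"dy":0,"dz":3.7,"yaw":0.105},{"hand":1,"dx":-2,"dy":0,"dz":4.9,"yaw":0.14},{"hand":1,"dx":-2.3,"dy":0,"dz":6.2,"yaw":0.175},{"hand":1,"dx":-2.6,"dy":0,"dz":7.5,"yaw":0.21},{"hand":1,"dx":-2.9,"dy":0,"dz":8.7,"yaw":0.245},{"hand":1,"dx":-3.2,"dy":0,"dz":10,"yaw":0.28},{"hand":1,"dx":-3.3,"dy":0,"dz":11.3,"yaw":0.314},{"hand":1,"dx":-3.5,"dy":0,"dz":12.6,"yaw":0.349},{"hand":1,"dx":-3.5,"dy":0,"dz":12.6,"yaw":0.349},{"hand":1,"dx":-3.5,"dy":0,"dz":12.6,"yaw":0.349}]'
python3 look.py pics/l4.png 4
```

```text
clock: 6.15
position: [0.5137, 0.0889, 0.0643]
tool_rot: [-1.571, -0.0, -1.939]
force: [0.9, -0.7, 0.8]
grip_width: -0.0001
{'clock': 6.15, 'position': [0.5137, 0.0889, 0.0643], 'tool_rot': [-1.5708, -0.0001, -1.9391], 'force': [0.8835, -0.6603, 0.8216]}
```

View pics/l4.png

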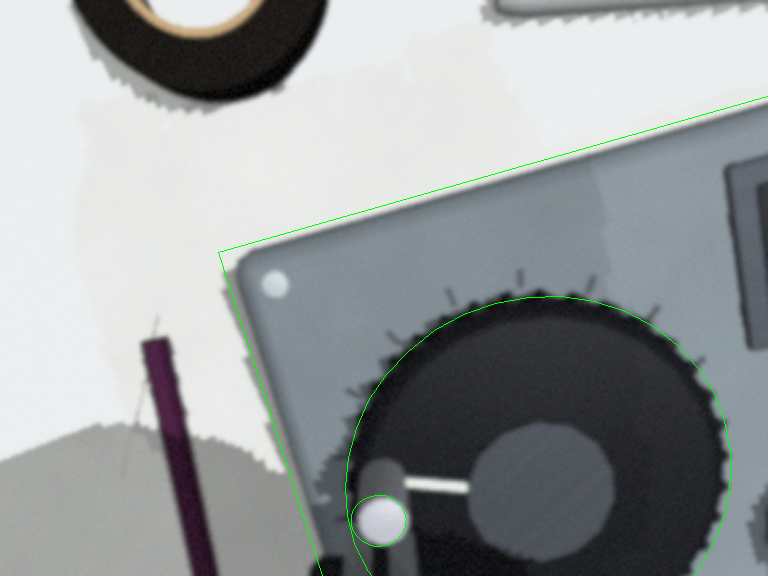

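Click 4: the post is again on the predicted circle. Backing off, then lifting.

```bash
python3 -m crank '[{"hand":1,"dx":0,"dy":0,"dz":-3,"yaw":0},{"hand":1,"dx":0,"dy":0,"dz":-7,"yaw":0},{"hand":1,"dx":0,"dy":-4,"dz":-10,"yaw":0},{"hand":1,"dx":0,"dy":-12,"dz":-10,"yaw":0},{"hand":1,"dx":0,"dy":-24,"dz":-10,"yaw":0},{"hand":1,"dx":0,"dy":-38,"dz":-10,"yaw":-0.05},{"hand":1,"dx":0,"dy":-52,"dz":-10,"yaw":-0.16},{"hand":1,"dx":0,"dy":-64,"dz":-10,"yaw":-0.28},{"hand":1,"dx":0,"dy":-74,"dz":-10,"yaw":-0.4},{"hand":1,"dx":0,"dy":-80,"dz":-10,"yaw":-0.52},{"hand":1,"dx":0,"dy":-82,"dz":-10,"yaw":-0.62},{"hand":1,"dx":0,"dy":-82,"dz":-10,"yaw":-0.65}]'
python3 - <<'E'
from h import *
s=bot.observe();p=np.array(s['position']);y=s['tool_rot'][2];print(p,y)
T=np.array([.4797,-.0143]);d=(T-p[:2])*1000
print('dx',d@[np.cos(y),np.sin(y)],'dz',d@[-np.sin(y),np.cos(y)],'yaw',y+.107)
E
```

```text
clock: 7.2
position: [0.5048, 0.0926, 0.1476]
tool_rot: [-1.569, 0.0, -1.286]
force: [0.8, -1.0, 0.2]
grip_width: -0.0
[0.50481461 0.09258184 0.14764917] -1.2856601682873023
dx 95.50186662399446 dz -54.165156516181824 yaw -1.1786601682873024
```

```bash
python3 -m crank '[{"hand":1,"dx":6,"dy":0,"dz":-3,"yaw":-0.1},{"hand":1,"dx":16,"dy":0,"dz":-9,"yaw":-0.21},{"hand":1,"dx":28,"dy":0,"dz":-16,"yaw":-0.32},{"hand":1,"dx":40,"dy":0,"dz":-23,"yaw":-0.43},{"hand":1,"dx":52,"dy":0,"dz":-30,"yaw":-0.54},{"hand":1,"dx":64,"dy":0,"dz":-37,"yaw":-0.65},{"hand":1,"dx":75,"dy":0,"dz":-43,"yaw":-0.76},{"hand":1,"dx":84,"dy":0,"dz":-48,"yaw":-0.87},{"hand":1,"dx":91,"dy":0,"dz":-52,"yaw":-0.98},{"hand":1,"dx":95.5,"dy":0,"dz":-54.2,"yaw":-1.09},{"hand":1,"dx":95.5,"dy":0,"dz":-54.2,"yaw":-1.18},{"hand":1,"dx":95.5,"dy":0,"dz":-54.2,"yaw":-1.18}]'
python3 look.py pics/k1.png 4
```

```text
clock: 8.2
position: [0.4785, -0.0147, 0.1464]
tool_rot: [-1.571, 0.0, -0.109]
force: [-0.4, 0.5, -0.3]
grip_width: -0.0001
{'clock': 8.2, 'position': [0.4785, -0.0147, 0.1464], 'tool_rot': [-1.571, 0.0002, -0.1093], 'force': [-0.3989, 0.4539, -0.3219]}
```

View pics/k1.png

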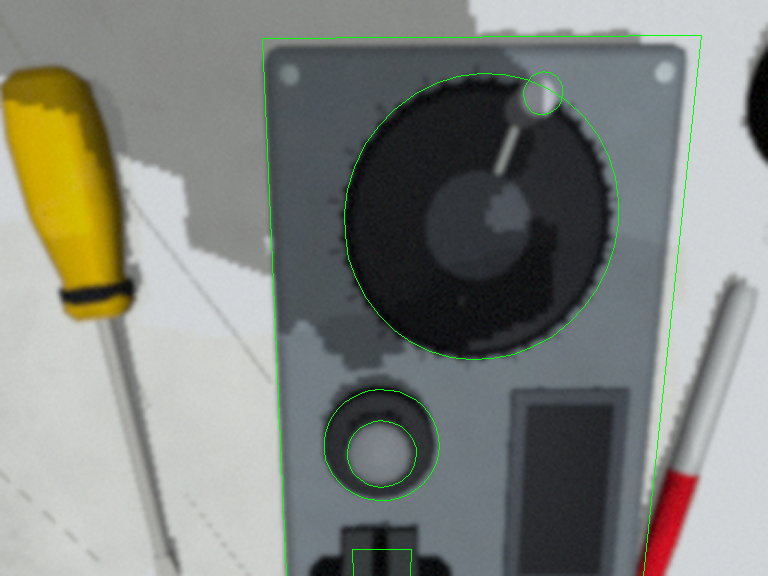

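The post, key and box all match the prediction at click 4, with the post at (545,93) and the key at (381,454). Descending over the round key.

```bash
python3 -m crank '[{"hand":1,"dx":0.5,"dy":8,"dz":0,"yaw":0},{"hand":1,"dx":0.5,"dy":20,"dz":0,"yaw":0},{"hand":1,"dx":1,"dy":32,"dz":0,"yaw":0},{"hand":1,"dx":1,"dy":44,"dz":0,"yaw":0},{"hand":1,"dx":1,"dy":54,"dz":0,"yaw":0},{"hand":1,"dx":1,"dy":63,"dz":0,"yaw":0},{"hand":1,"dx":1,"dy":70,"dz":0,"yaw":0},{"hand":1,"dx":1,"dy":75,"dz":0,"yaw":0},{"hand":1,"dx":1,"dy":78,"dz":0,"yaw":0},{"hand":1,"dx":1,"dy":79.5,"dz":0,"yaw":0},{"hand":1,"dx":1,"dy":79.5,"dz":0,"yaw":0},{"hand":1,"dx":1,"dy":79.5,"dz":0,"yaw":0}]'
python3 look.py pics/k2.png 4; python3 -c "
from workcell import bot;print(bot.observe()['position'])"
```

```text
clock: 9.25
position: [0.4799, -0.0143, 0.0671]
tool_rot: [-1.571, -0.0, -0.111]
force: [-0.1, -0.3, -0.7]
grip_width: 0.0002
{'clock': 9.25, 'position': [0.4799, -0.0143, 0.0671], 'tool_rot': [-1.5707, -0.0004, -0.1113], 'force': [-0.0765, -0.2616, -0.744]}
[ 0.47992235 -0.01426209  0.06713249]
```

View pics/k2.png

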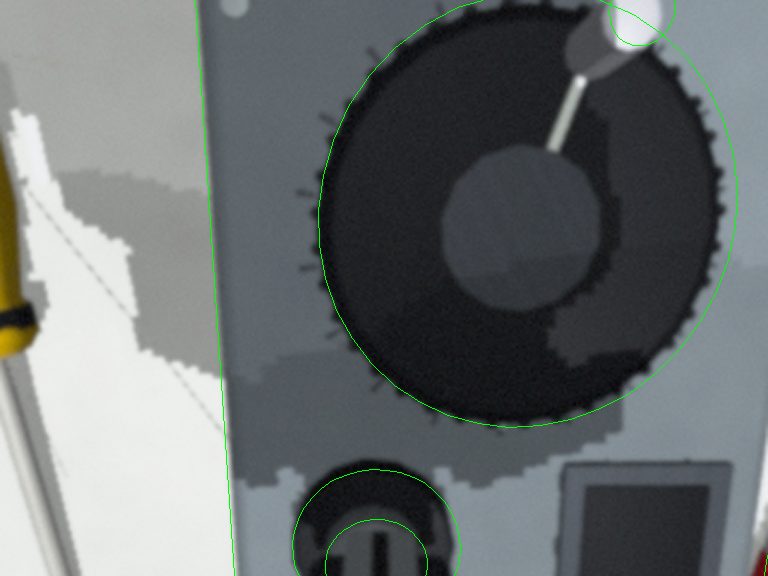

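```bash
python3 -m crank '[{"hand":1,"dx":0,"dy":1.5,"dz":0,"yaw":0},{"hand":1,"dx":0,"dy":3,"dz":0,"yaw":0},{"hand":1,"dx":0,"dy":4,"dz":0,"yaw":0},{"hand":1,"dx":0,"dy":5,"dz":0,"yaw":0},{"hand":1,"dx":0,"dy":6,"dz":0,"yaw":0},{"hand":1,"dx":0,"dy":7,"dz":0,"yaw":0},{"hand":1,"dx":0,"dy":7.5,"dz":0,"yaw":0},{"hand":1,"dx":0,"dy":7.5,"dz":0,"yaw":0},{"hand":1,"dx":0,"dy":7.5,"dz":0,"yaw":0}]'
```

```text
clock: 10.05
position: [0.4798, -0.0142, 0.0593]
tool_rot: [-1.571, -0.0, -0.111]
force: [1.0, 0.3, 2.9]
grip_width: 0.0001
```

```bash
python3 -m crank '[{"hand":1,"dx":0,"dy":0.5,"dz":0,"yaw":0},{"hand":1,"dx":0,"dy":1,"dz":0,"yaw":0},{"hand":1,"dx":0,"dy":1.3,"dz":0,"yaw":0},{"hand":1,"dx":0,"dy":1.3,"dz":0,"yaw":0},{"hand":1,"dx":0,"dy":1.3,"dz":0,"yaw":0}]'
```

```text
clock: 10.47
position: [0.4798, -0.0143, 0.058]
tool_rot: [-1.571, -0.0, -0.111]
force: [0.2, 1.0, 4.1]
grip_width: -0.0
```

```bash
python3 -m crank '[{"hand":1,"dx":0,"dy":0.3,"dz":0,"yaw":0},{"hand":1,"dx":0,"dy":0.5,"dz":0,"yaw":0},{"hand":1,"dx":0,"dy":0.5,"dz":0,"yaw":0}]'
```

```text
clock: 10.72
position: [0.4798, -0.0142, 0.0578]
tool_rot: [-1.571, -0.0, -0.111]
force: [-1.7, 0.3, 14.4]
grip_width: 0.0
```

The force jumped to 14 N, so the key is at its end stop. Releasing and lifting.

```bash
python3 -m crank '[{"hand":1,"dx":0,"dy":-1.5,"dz":0,"yaw":0},{"hand":1,"dx":0,"dy":-4,"dz":0,"yaw":0},{"hand":1,"dx":0,"dy":-8,"dz":0,"yaw":0},{"hand":1,"dx":0,"dy":-16,"dz":0,"yaw":0},{"hand":1,"dx":0,"dy":-28,"dz":0,"yaw":0},{"hand":1,"dx":0,"dy":-44,"dz":0,"yaw":0},{"hand":1,"dx":0,"dy":-60,"dz":0,"yaw":0},{"hand":1,"dx":0,"dy":-74,"dz":0,"yaw":0},{"hand":1,"dx":0,"dy":-84,"dz":-10,"yaw":0},{"hand":1,"dx":0,"dy":-90,"dz":-20,"yaw":0},{"hand":1,"dx":0,"dy":-90,"dz":-25,"yaw":0},{"hand":1,"dx":0,"dy":-90,"dz":-25,"yaw":0}]'
python3 look.py pics/k3.png 4;  python3 -c "
from h import *
cv2.imwrite('pics/s9.png',cv2.resize(bot.grab_frame('side')[215:310,280:410,::-1],None,fx=6,fy=6))"
```

```text
clock: 11.72
position: [0.4766, -0.0409, 0.1474]
tool_rot: [-1.571, 0.0, -0.113]
force: [0.2, 0.4, 0.5]
grip_width: -0.0
{'clock': 11.7167, 'position': [0.4766, -0.0409, 0.1474], 'tool_rot': [-1.5713, 0.0001, -0.1133], 'force': [0.1792, 0.4222, 0.498]}
```

View pics/k3.png

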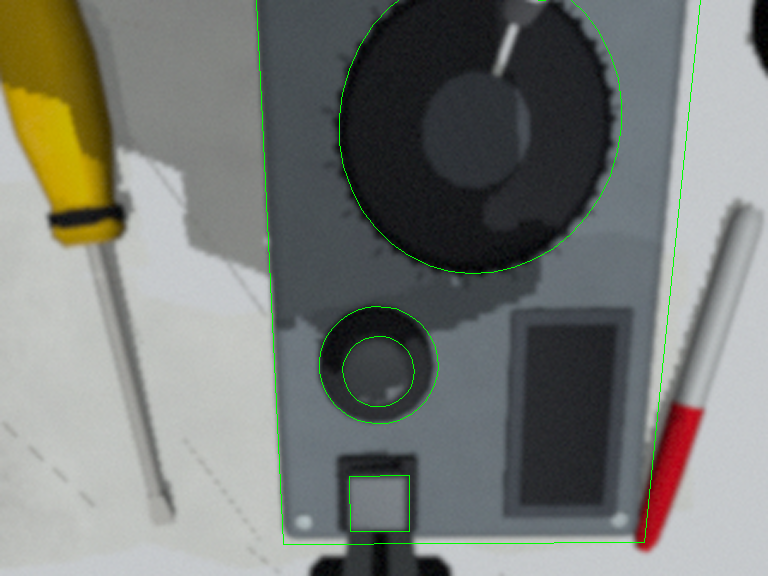

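View pics/s9.png

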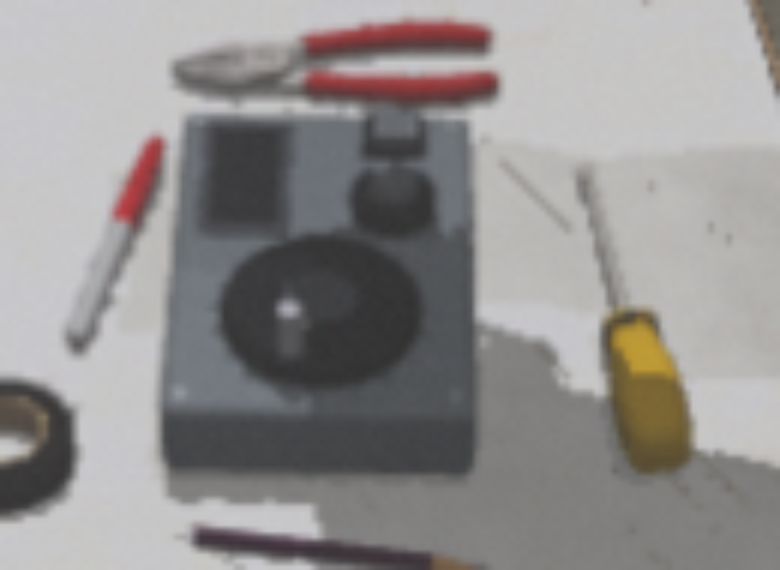

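The timer and its neighbours are where they were, the keys are up and the dial is on click 4. Handing in.

```bash
python3 -c "
from workcell import bot;print(bot.job_done())"
```

```text
the job is handed in; nothing more can be done
None
```

I pushed the dial post four clicks clockwise with the shut fingertips, then pressed the round key once. The dial went from -1 click to +3 clicks, and I checked it with the wrist camera after each click. The job is handed in, at about 12 s on the clock; it reported no verdict.

- **Dial:** after the fourth click and again just before the key press, the post was on its predicted fourth-click position in the wrist picture. In the last wrist picture the post was partly cut off, but the white line still agreed, and so did the side picture.
- **Round key:** it needed about 4 N near full travel, and the force rose to about 14 N at the end stop, under the 25 N limit. After I lifted off, its top matched the "up" position in the wrist picture.
- **Surroundings:** the timer showed no visible movement, and the things round it that were in view had not moved either; the roll of masking tape was not in the last pictures. I did not touch the square key, and the gripper ended clear of everything.
- **Disagreement:** the first side-camera readings put the dial and key 5–10 mm off the wrist-camera ones, and the scene camera also showed an offset. I went by the wrist camera, whose readings agreed across poses and with the contacts.

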